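# Set up the light-guided drawing stand

## Task

Get the drawing stand ready for the next child: first, without lifting it, drag the empty white tray towards the robot onto the pink mat, hooking behind its far wall, and then put every loose paint pen lying on the table into it. Slide the white board by its pink handle along its guide, under the bridge, fully home against the stop, and last turn the yellow and blue screws of the mirror stand until the whole red light spot lies inside the dark ring on the board. Leave the other things on the table where they are.

Things in the scene. Friction and masses are not known exactly. Their poses are not given: they have to be found in the camera images.
- tray: open white plastic tray, 150 (own x) x 210 (own y) x 45 mm high, walls and floor 6 mm thick, about 0.55 kg, standing loose behind the mat; origin at the centre of its underside, z up; its far wall is the +x one
- mat: flat pink mat on the table, 200 (own x) x 260 (own y) mm, 1 mm thick, fixed, offers no resistance to sliding; origin at its centre, own x roughly away from the robot
- pen1: square-bodied paint pen, white barrel with a cap in red, 120 long x 20 x 20 mm, 50 g, lying flat; origin at the centre of its underside, own x axis along its length. May be absent
- pen2: square-bodied paint pen, white barrel with a cap in green, 120 long x 20 x 20 mm, 50 g, lying flat; origin at the centre of its underside, own x axis along its length. May be absent
- pen3: square-bodied paint pen, white barrel with a cap in blue, 120 long x 20 x 20 mm, 50 g, lying flat; origin at the centre of its underside, own x axis along its length. May be absent
- pen4: square-bodied paint pen, white barrel with a cap in orange, 120 long x 20 x 20 mm, 50 g, lying flat; origin at the centre of its underside, own x axis along its length. May be absent
- station: fixed light-pointer stand; own x runs along the board's guide, away from the robot, z up, origin on the table on the guide's centre line. The guide's floor is 8 mm above the table; its grey rails are 17 mm high with inner faces at y = +/-52 mm. The mirror unit (optics) stands on its right
- bridge (a point): middle of the underside of the fixed steel bridge bar across the guide: 18 mm wide along the station's x (51 to 69 mm), underside 32 mm and top 42 mm above the table
- stop (a point): middle of the upper edge of the white stop block's face, which ends the guide at station x = 150 mm; block 16 mm high
- optics: fixed mirror unit on the guide's right; origin on the table under the axis of its round mirror turret (48 mm across), which carries the blue screw. Own x, about along the guide. A dark bar, 60 mm high, x = -200 to -50, y = -23 to 23 mm, carries the yellow screw at x = -150 mm; a lamp, top at 62 mm, stands at x = 104 to 175 mm, y = -7 to 23 mm
- board: loose white board lying in the guide, 170 (own x) x 100 (own y) x 10 mm, about 0.25 kg; origin at the centre of its underside, own x along the guide. Pink handle: upright block 30 (x) x 16 (y) mm, centred at own x = -65 mm, y = 0, from 10 to 44 mm above the board's underside. Against the stop its origin is at x = 65 mm in the station's frame
- ring_mark (a point): centre of the dark ring printed on the board's top (own x = 45 mm); inner diameter 28 mm, outer 38 mm
- spot (a point): centre of the red light spot, 12 mm across, at the height of the board's top. Only the screws move it: screw_a swings it about the blue screw's axis by 0.15 rad per rad, the same way round (about 20 mm per rad at the ring); screw_b moves it straight away from the blue screw's axis, 20 mm per rad (negative: nearer). Which angles bring it into the ring differs from start to start
- screw_a (a joint): angle of the yellow mirror screw (rad, counterclockwise from above positive, 0 at the start, range -4.4 to 4.4). It turns stiffly (about 0.07 N m) about a vertical axis and stays where it is left
- screw_b (a joint): angle of the blue mirror screw relative to the turret (about 0.04 N m), otherwise as screw_a. Turning the yellow screw turns the turret with the blue screw on it by 0.15 rad per rad
- screw_a_grip (a point): on the yellow screw's axis, at the height to grip (97 mm). The wing is an upright block 44 long x 12 wide x 30 mm high, from 79 to 109 mm above the table, on a round collar whose top is at 68 mm. Its long side is turned from the optics' x axis by the angle of screw_a
- screw_b_grip (a point): the same for the blue screw on the turret, 150 mm farther along the optics' x axis; its wing's long side is turned from the optics' x axis by screw_b + 0.15 x screw_a
- pen_cup: blue cup of pens, 80 mm wide, 150 mm high, a bystander to be left alone; origin at the centre of its underside
- tape_roll: yellow tape roll, 90 mm across, 24 mm high, a bystander to be left alone; origin at the centre of its underside
- eraser: green eraser, 30 x 62 x 18 mm, a bystander to be left alone; origin at the centre of its underside
- badge_blank: round wooden badge blank, 74 mm across, 12 mm high, a bystander to be left alone; origin at the centre of its underside
- paint_jar: orange paint jar, 64 mm across, 75 mm high, a bystander to be left alone; origin at the centre of its underside
- bowl: white bowl, 130 mm across, 55 mm high, a bystander to be left alone; origin at the centre of its underside
- tin: yellow tin, 90 x 140 x 50 mm, a bystander to be left alone; origin at the centre of its underside

How it is judged:
On the way, in this order (a step that is already met when the one before it is completed fails the run):
1. the tray is drawn onto the mat (x of tray in the frame of mat between -0.03 and 0.03 m and y of tray in the frame of mat between -0.03 and 0.03 m), for 0.2 s.
2. all pens present are in the tray on the mat, and the board is home against the stop (all of step 1 and x of pen1 in the frame of tray between -0.07 and 0.07 m and y of pen1 in the frame of tray between -0.1 and 0.1 m and z of pen1 in the frame of tray between -0.005 and 0.045 m and x of pen2 in the frame of tray between -0.07 and 0.07 m and y of pen2 in the frame of tray between -0.1 and 0.1 m and z of pen2 in the frame of tray between -0.005 and 0.045 m and x of pen3 in the frame of tray between -0.07 and 0.07 m and y of pen3 in the frame of tray between -0.1 and 0.1 m and z of pen3 in the frame of tray between -0.005 and 0.045 m and x of pen4 in the frame of tray between -0.07 and 0.07 m and y of pen4 in the frame of tray between -0.1 and 0.1 m and z of pen4 in the frame of tray between -0.005 and 0.045 m and x of board in the frame of station above 0.06 m and z of board in the frame of station below 0.013 m), for 0.2 s.
At the end, for the whole second after the job is handed in: The tray's centre is within 30 mm of the mat's centre along each of the mat's axes, every pen present lies in the tray, the board is within 5 mm of the stop and flat in its guide, the spot's centre is within 9 mm of the ring's centre, and tray and board are at rest (all of step 2 and horizontal distance between spot and ring_mark below 0.009 m and linear speed of each of tray, board below 0.02 m/s); the robot touches nothing.
It fails at once if the tray is lifted off the table by more than 20 mm (height (world z) of tray above 0.02 m).
It fails at once if one of the other things on the table is moved by more than 30 mm (distance of any of pen_cup, tape_roll, eraser, badge_blank, paint_jar, bowl, tin from where it was at the start of the episode above 0.03 m).
Of pen1, pen2, pen3, pen4 only 3 to 4 are there at a start; the rules pass over those that are not, and their reading is None.
At some moment in a run one of pen1, pen2, pen3, pen4 may be knocked a few centimetres aside while the robot is not near it.
Once in a run the grip may slacken for a moment while it holds something.
It also fails if it takes over 200 s, if anything falls off the work surface, if the arm or the gripper's body presses on something with over 40 N, if the wrist force passes 120 N, or if a joint passes its speed limit or range.

## Robot

A 6-joint arm with a two-finger parallel gripper is mounted at the origin on the work surface. World frame = base frame: x ahead of the robot, y to its left, z up, the work surface at z = 0. Lengths are in m, angles in rad, forces in N, time in s.
With the tool pointing down it reaches from about 0.325 to 0.9 m from the base axis. Payload 6.1 kg.
Tool frame: the origin (TCP) lies midway between the tips of the shut fingers; the grasp point (between the pads) lies 19 mm behind it; x points along the fingers, y is the direction in which the jaws open and shut, and the axes are right-handed (so a half turn about x gives the same grasp; the last joint's range is limited). The gripper opens to 85 mm and grips with 20 to 120 N. Pads are 22 mm wide; open, the fingers measure 114 mm over their backs; the gripper's body (76 mm by 85 mm) begins 54 mm behind the grasp point. The pads swing forward as they close: fully open they stand 13 mm farther back than shut.
Start: joints at [-1.294, 0.22, 1.526, -0, 1.395, -0.126], TCP at [0.245, -0.575, 0.231] pointing down, gripper open.
Joint ranges: [-2.98, 2.98], [-0.91, 2.08], [0.09, 2.57], [-1.24, 4.39], [0.2, 2.65], [-2.68, 2.68]. Speed limits (rad/s): [2.57, 2.57, 3.01, 3.14, 3.14, 3.14].

## Interface

Orientations are given as [roll, pitch, yaw] about the fixed x, y, z axes, in that order (R = Rz(yaw) Ry(pitch) Rx(roll)).
In Python, from plant import movep, move_l, set_joints, gripper_to, hold, inverse_kinematics, observe, get_image, get_calibration, Unreachable, job_done gives the robot as it stands. Calls block until the motion is done:
- movep(position, orientation): joint-space move of the TCP to a pose.
- move_l(position, feed=0.15, rotation=None, max_force=None): straight line of the TCP; rotation=None keeps the orientation; feed is the mean speed in m/s. With max_force (N) it stops when the force on the tool has changed by that much, and returns True; else False.
- set_joints(angles): joint-space move.
- gripper_to(opening, f_grip=None): finger opening in m; f_grip is the grip in N (None keeps the last); returns when the fingers have stopped.
- hold(seconds).
- inverse_kinematics(position, orientation): joint angles nearest the present ones, or None.
- observe(): the state.
- get_image(name): name is "scene" or "top" or "wrist"; returns (picture, depth): 400x640x3 uint8, red, green, blue; 400x640 float32, m along the optical axis (not along the pixel's ray), 0 where there is no reading.
- get_calibration(name): a dict with "intrinsics" (3x3 intrinsics, pixels), "world_from_camera" (4x4, takes a point from camera to world coordinates). Camera axes: x right, y down, z forward; pixel columns grow to the right and rows downward; lengths in m; the calibration is good to about 2 mm. A picture is of the moment at which its call begins: read the wrist's pose just before it. get_calibration takes no time and is no camera call; for the wrist camera it gives the pose at the moment of the call.
A pose or a line that the arm cannot do raises Unreachable and nothing moves.
- job_done(): hands the job in, once; it reports no verdict.
The state is a dict: "time_s": time; "q": joint angles; "joint_velocities": joint speeds; "joint_torque": joint torques, N m; "eef_pos": TCP position; "tcp_rot": TCP orientation; "ft_force": force on the tool from outside, world axes, zero at the start; "torque": the same for the moment, N m; "opening": finger opening in m.
Only numpy, scipy, OpenCV 4.12 (cv2) and the standard library are available. Lean on these libraries where they do the work, as an engineer would, in place of code of your own. Each camera call takes 0.05 s, during which the arm holds its last target.

## Working session

There is one attempt and no reset: what is moved stays moved. The work goes in short steps, each a Python script; the robot and the scene stay as the last script left them, time stands still between calls to the robot, and variables do not carry over. Pictures are saved under pics/ and viewed, and the job is handed in when it is done.

```bash
ls; mkdir -p pics; cat > h.py <<'E'
import numpy as np, cv2
from plant import *
def snap(name,fn):
    c=get_calibration(name); im,d=get_image(name)
    cv2.imwrite('pics/'+fn+'.png',im[:,:,::-1]); np.savez('pics/'+fn+'.npz',im=im,d=d,K=c['intrinsics'],T=c['world_from_camera'])
    return im,d,np.array(c['intrinsics']),np.array(c['world_from_camera'])
def world(d,K,T):
    v,u=np.mgrid[0:d.shape[0],0:d.shape[1]]
    P=np.stack([(u-K[0,2])/K[0,0]*d,(v-K[1,2])/K[1,1]*d,d],-1)
    return P@T[:3,:3].T+T[:3,3]
def load(fn):
    z=np.load('pics/'+fn+'.npz'); return z['im'],z['d'],world(z['d'],z['K'],z['T'])
E
python3 - <<'E'
from h import *
for n in ('scene','top'):
    im,d,K,T=snap(n,n+'0'); print(n,K,T)
o=observe(); print(o)
E
```

```text
pics
scene [[465.95973834   0.         317.15630438]
 [  0.         465.95973834 204.64135604]
 [  0.           0.           1.        ]] [[-0.09524509  0.69678472 -0.71092857  1.59057553]
 [ 0.99525351  0.05232735 -0.0820506   0.13408898]
 [-0.0199706  -0.71536907 -0.69846136  1.06102521]
 [ 0.          0.          0.          1.        ]]
top [[489.03638467   0.         319.15393993]
 [  0.         489.03638467 203.01779701]
 [  0.           0.           1.        ]] [[ 2.91936707e-04 -9.97899582e-01  6.47791526e-02  4.80775019e-01]
 [-9.99921658e-01  5.19328302e-04  1.25063589e-02  3.57292977e-02]
 [-1.25137320e-02 -6.47777287e-02 -9.97821253e-01  1.57237974e+00]
 [ 0.00000000e+00  0.00000000e+00  0.00000000e+00  1.00000000e+00]]
{'time_s': 0.1, 'q': array([-1.29410770e+00,  2.21218920e-01,  1.52748093e+00,  1.62658695e-05,
        1.39465355e+00, -1.26069712e-01]), 'joint_velocities': array([ 0.00020419, -0.00188387, -0.00324928,  0.00034457,  0.00030979,
        0.00120095]), 'joint_torque': array([ 5.56938994e-04, -4.98247218e+01, -3.90544832e+01, -6.94907683e-06,
        5.69619078e-03,  2.09788965e-05]), 'eef_pos': array([ 0.24484754, -0.57447192,  0.23027256]), 'tcp_rot': array([-1.70595803,  1.56903551,  1.8383901 ]), 'ft_force': array([ 0.44341655, -0.34167615,  0.34164406]), 'torque': array([-0.02875929,  0.07148108, -0.00468841]), 'opening': 0.085265285563513}
```

View pics/scene0.png

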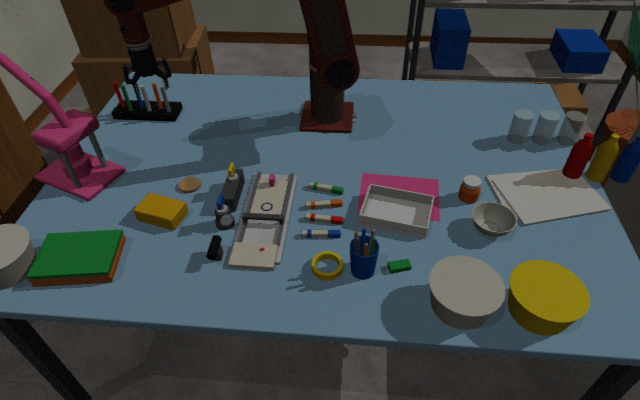

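View pics/top0.png

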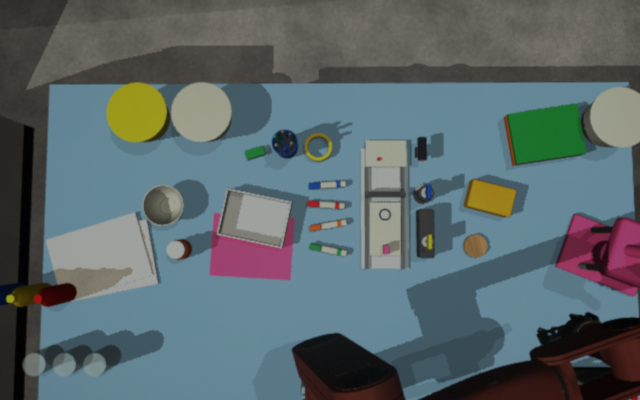

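The scene has four pens (about u 310–347, v 185–250 in the top view), tray at (255,218), mat at (252,247), and guide at u 362–410. Next I'll measure these from the top view and enlarge it.

```bash
python3 - <<'E'
from h import *
im,d,W=load('top0')
c=cv2.resize(im[120:290,190:510,::-1],None,fx=2.5,fy=2.5,interpolation=cv2.INTER_CUBIC); cv2.imwrite('pics/topc.png',c)
hsv=cv2.cvtColor(im,cv2.COLOR_RGB2HSV).astype(int)
H,S,V=hsv[...,0],hsv[...,1],hsv[...,2]
print('table z',np.median(W[300:320,200:260,2]))
def rect(m,name,pl=1):
    n,l,st,ce=cv2.connectedComponentsWithStats(m.astype(np.uint8))
    for i in range(1,n):
        if st[i,4]<12: continue
        p=W[l==i]; r=cv2.minAreaRect((p[:,:2]*1000).astype(np.float32))
        print(name,'px',ce[i].round(),'n',st[i,4],'xyz',np.median(p,0).round(4),'rect c',np.round(r[0],1),'size',np.round(r[1],1),'ang',round(r[2],1))
z=W[...,2]
roi=np.zeros(d.shape,bool); roi[120:290,120:520]=1
pink=roi&((H>160)|(H<4))&(S>90)&(V>120)&(np.abs(z)<.006)
rect(pink,'pinkmat')
# pens: height 8..30mm
x0=np.zeros_like(roi);x0[170:265,300:356]=1
rect(x0&(z>.01)&(z<.035),'pen')
x0=np.zeros_like(roi);x0[180:255,205:300]=1
rect(x0&(z>.03)&(z<.06),'trayrim')
E
```

```text
table z 0.0002767503780763958
pinkmat px [250. 257.] n 2725 xyz [0.4065 0.2808 0.0009] rect c [443.8 273.2] size [258.1 195.2] ang 86.8
pen px [327. 185.] n 238 xyz [0.6392 0.0302 0.0194] rect c [639.9  28.7] size [ 20.8 118.7] ang 3.8
pen px [326. 205.] n 232 xyz [0.5754 0.0318 0.02  ] rect c [576.4  33.5] size [115.9  20.1] ang 85.9
pen px [328. 225.] n 234 xyz [0.5116 0.0271 0.0197] rect c [510.9  26.5] size [ 19.9 119.2] ang 10.0
pen px [328. 250.] n 233 xyz [0.4327 0.024  0.0196] rect c [433.2  26.3] size [119.4  19.9] ang 78.6
trayrim px [253. 218.] n 507 xyz [0.5332 0.2652 0.0444] rect c [532.8 258.5] size [211. 150.] ang 78.2
```

View pics/topc.png

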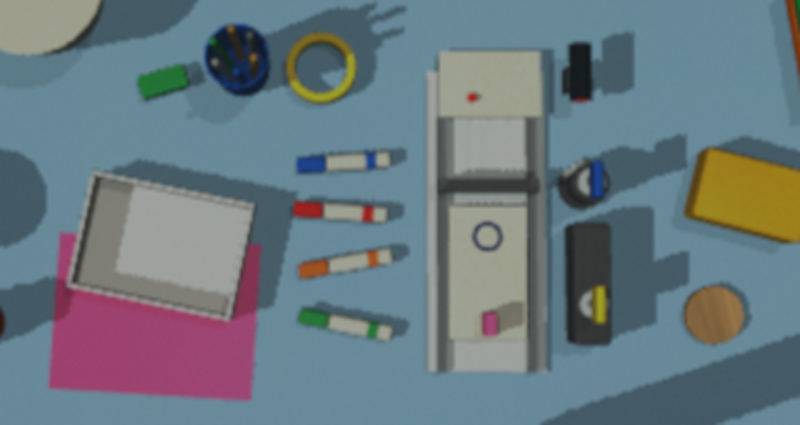

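```bash
cat >> h.py <<'E'
from scipy.spatial.transform import Rotation as Ro
def down(a):
    """tool pointing down, jaws opening along world angle a (rad)"""
    c,s=np.cos(a),np.sin(a)
    return list(Ro.from_matrix(np.array([[0,c,s],[0,s,-c],[-1,0,0]])).as_euler('xyz'))
def st(m=''):
    o=observe(); print(m,'t',round(o['time_s'],2),'pos',o['eef_pos'].round(4),'q',o['q'].round(2),'F',o['ft_force'].round(1),'open',round(o['opening'],4)); return o
def frame(p,yaw):
    c,s=np.cos(yaw),np.sin(yaw); R=np.array([[c,-s],[s,c]])
    return lambda x,y:np.array(p[:2])+R@np.array([x,y])
E
python3 - <<'E'
from h import *
im,d,W=load('top0')
for a in (0,np.pi):
  for ya in (np.deg2rad(78.2),np.deg2rad(-101.8)):
    pass
ya=np.deg2rad(78.2); T=frame((.5328,.2585),np.deg2rad(-11.8))
p=T(.108,0); print(p)
for a in (ya,ya-np.pi): print(down(a),inverse_kinematics([*p,.12],down(a)),inverse_kinematics([*p,.0],down(a)))
# station: points
z=W[...,2]
def rect(m,name):
    n,l,s,ce=cv2.connectedComponentsWithStats(m.astype(np.uint8))
    for i in range(1,n):
        if s[i,4]<20: continue
        q=W[l==i]; r=cv2.minAreaRect((q[:,:2]*1000).astype(np.float32))
        print(name,ce[i].round(),s[i,4],'med',np.median(q,0).round(4),'c',np.round(r[0],1),'size',np.round(r[1],1),'ang',round(r[2],1))
m=np.zeros(d.shape,bool); m[125:280,350:415]=1
rect(m&(z>.012)&(z<.022),'guide17')
rect(m&(z>.035)&(z<.048),'bridge')
rect(m&(z>.048),'handle')
m=np.zeros(d.shape,bool); m[125:280,410:440]=1
rect(m&(z>.05)&(z<.065),'bar/lamp'); rect(m&(z>.09),'wing')
m=np.zeros(d.shape,bool); m[120:170,235:340]=1
rect(m&(z>.01),'bystanders')
E
```

```text
[0.63851768 0.23641443]
[np.float64(0.20594885173533078), np.float64(1.5707963267948966), np.float64(0.0)] [ 2.38907375e-01  4.42216848e-01  1.46288412e+00 -4.44089210e-16
  1.23649169e+00 -1.12594010e+00] [ 2.38907375e-01  5.88410035e-01  1.50676435e+00 -4.44089210e-16
  1.04641826e+00 -1.12594010e+00]
[np.float64(-2.935643801854462), np.float64(1.5707963267948966), np.float64(0.0)] [ 2.38907375e-01  4.42216848e-01  1.46288412e+00 -4.44089210e-16
  1.23649169e+00  2.01565255e+00] [ 2.38907375e-01  5.88410035e-01  1.50676435e+00 -4.44089210e-16
  1.04641826e+00  2.01565255e+00]
guide17 [386. 158.] 1110 med [ 0.7296 -0.1594  0.0166] c [ 700.6 -152.8] size [147.5 162.4] ang 89.8
guide17 [384. 229.] 1836 med [ 0.5022 -0.1505  0.0177] c [ 487.  -149.1] size [136.6 227. ] ang 89.4
bridge [386. 194.] 220 med [ 0.608  -0.1529  0.0421] c [ 606.8 -153. ] size [122.4  16.5] ang 89.9
handle [386. 250.] 43 med [ 0.4369 -0.1518  0.0524] c [450.1 -61.2] size [201.1  29.4] ang 80.8
bar/lamp [422. 149.] 177 med [ 0.7481 -0.2655  0.0589] c [ 749.  -266.3] size [27.2 72.7] ang 89.2
bar/lamp [422. 192.] 71 med [ 0.6188 -0.2617  0.0579] c [ 612.5 -264.7] size [55.3 31.1] ang 10.5
bar/lamp [426. 232.] 550 med [ 0.4955 -0.2739  0.0599] c [ 485.  -276.9] size [145.  48.] ang 0.1
wing [429. 192.] 80 med [ 0.6093 -0.2742  0.1081] c [ 539.3 -131.3] size [ 41.6 351.6] ang 26.0
wing [430. 242.] 79 med [ 0.4621 -0.2752  0.1083] c [ 459.4 -276.1] size [41.5 12.9] ang 0.0
bystanders [285. 143.] 514 med [0.7654 0.1597 0.087 ] c [633.6 121.9] size [341.9  78.8] ang 16.5
bystanders [318. 147.] 293 med [0.7612 0.0588 0.0237] c [643.6  60.1] size [ 86.7 324.4] ang 88.6
bystanders [255. 153.] 187 med [0.7433 0.2617 0.0179] c [744.4 262. ] size [31.4 61.6] ang 17.6<sys>:0: UserWarning: Gimbal lock detected. Setting third angle to zero since it is not possible to uniquely determine all angles.
```

```bash
sed -i '1i import warnings; warnings.filterwarnings("ignore")' h.py; python3 - <<'E'
from h import *
T=frame((.5328,.2585),np.deg2rad(-11.8)); a=np.deg2rad(78.2); r=down(a)
p=T(.110,0)
movep([*p,.25],r); st()
move_l([*p,.0],feed=.2); st('down')
q=T(-.0015,0)
move_l([*q,.0],feed=.06); st('pulled')
move_l([*T(.02,0),.0],feed=.1); move_l([*T(.03,0),.2],feed=.25)
movep([.42,.0,.30],down(np.pi/2)); st()
snap('top','top1');snap('wrist','w1')
E
```

```text
t 3.26 pos [0.6408 0.235  0.25  ] q [ 0.24  0.35  1.34 -0.    1.46 -1.13] F [-0.4 -0.1  0.7] open 0.0851
down t 4.66 pos [0.6418 0.2363 0.0017] q [ 0.24  0.59  1.5   0.    1.05 -1.13] F [ 0.4  1.1 -0.3] open 0.0858
pulled t 6.67 pos [5.314e-01 2.588e-01 1.000e-04] q [ 0.32  0.41  1.76  0.    0.97 -1.05] F [ 0.3 -0.3  0.5] open 0.0854
 t 9.16 pos [4.201e-01 4.000e-04 2.993e-01] q [-0.19 -0.33  1.93  0.    1.54 -1.76] F [-0.1 -0.4 -0.9] open 0.0855
```

```bash
cat > seg.py <<'E'
from h import *
def rects(W,m,zl,zh,name,mn=20):
    z=W[...,2]; mm=(m&(z>zl)&(z<zh)).astype(np.uint8)
    n,l,s,ce=cv2.connectedComponentsWithStats(mm); out=[]
    for i in range(1,n):
        if s[i,4]<mn: continue
        q=W[l==i]; r=cv2.minAreaRect((q[:,:2]*1000).astype(np.float32))
        out.append((q,r)); print(name,'px',ce[i].round(),s[i,4],'med',np.median(q,0).round(4),'c',np.round(r[0],1),'size',np.round(r[1],1),'ang',round(r[2],1))
    return out
def box(v0,v1,u0,u1):
    m=np.zeros((400,640),bool); m[v0:v1,u0:u1]=1; return m
E
python3 - <<'E'
from seg import *
im,d,W=load('top1')
cv2.imwrite('pics/top1c.png',cv2.resize(im[120:300,190:510,::-1],None,fx=2.5,fy=2.5,interpolation=cv2.INTER_CUBIC))
rects(W,box(150,290,190,302),.03,.06,'rim'); rects(W,box(170,280,300,356),.01,.035,'pen')
E
```

```text
rim px [247. 247.] 514 med [0.4395 0.2842 0.0439] c [445.4 277.1] size [211.4 150.3] ang 78.2
pen px [327. 185.] 241 med [0.6392 0.0302 0.0196] c [639.2  28.7] size [ 22.9 119. ] ang 5.4
pen px [326. 205.] 233 med [0.5754 0.0334 0.0196] c [575.2  33.5] size [115.9  22.8] ang 85.6
pen px [328. 225.] 233 med [0.5116 0.0271 0.0198] c [510.9  26.5] size [ 19.8 118.8] ang 10.0
pen px [313. 247.] 36 med [0.4438 0.0747 0.0197] c [444.   76.2] size [17.7 20. ] ang 76.3
```

View pics/top1c.png

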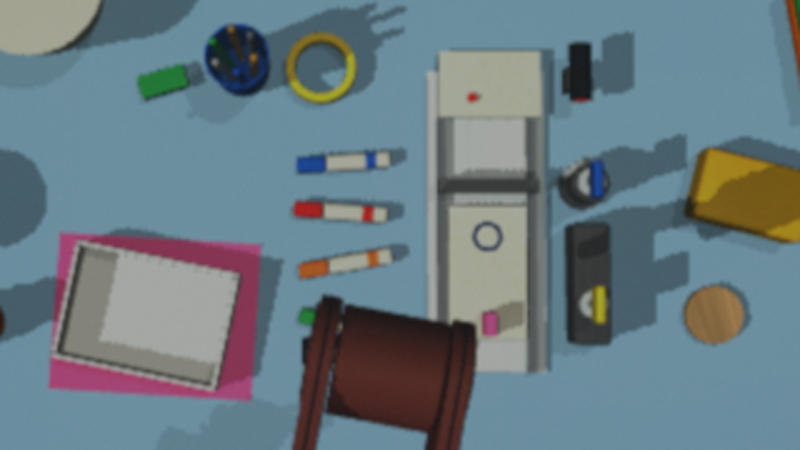

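View pics/w1.png

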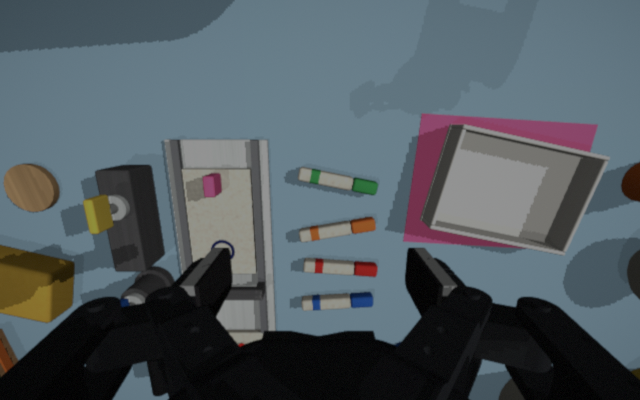

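The tray sits on the mat: the rim fit puts it at (445,277) and the mat is at about (445,273), with all four pens still where they were. Next, fit the pens in the wrist view and pick the first one.

```bash
cat >> seg.py <<'E'
def pens(W,reg=(.34,.8,-.07,.15),show=True):
    z=W[...,2]; m=(z>.012)&(z<.028)&(W[...,0]>reg[0])&(W[...,0]<reg[1])&(W[...,1]>reg[2])&(W[...,1]<reg[3])
    n,l,s,ce=cv2.connectedComponentsWithStats(m.astype(np.uint8)); out=[]
    for i in range(1,n):
        if s[i,4]<150: continue
        q=W[l==i]; r=cv2.minAreaRect((q[:,:2]*1000).astype(np.float32)); (w,h)=r[1]
        ang=np.deg2rad(r[2]) if w>h else np.deg2rad(r[2]+90)
        # PCA angle
        qq=q[:,:2]-q[:,:2].mean(0); v=np.linalg.svd(qq,full_matrices=False)[2][0]; pa=np.arctan2(v[1],v[0])%np.pi
        out.append((np.array(r[0])/1000,pa,max(w,h),min(w,h)))
        if show: print('pen',np.round(r[0],1),'L',round(max(w,h),1),'W',round(min(w,h),1),'ang',round(np.rad2deg(ang),1),'pca',round(np.rad2deg(pa),1),s[i,4])
    return out
E
python3 - <<'E'
from seg import *
im,d,W=load('w1'); print(np.median(W[60:80,300:380,2])); pens(W); print('top'); pens(load('top0')[2])
E
```

```text
0.0006740043861418188
pen [436.   30.5] L 119.6 W 20.5 ang 78.5 pca 78.5 1088
pen [512.9  30.5] L 119.5 W 20.3 ang 100.0 pca 99.9 1002
pen [577.9  37.4] L 119.4 W 20.4 ang 85.8 pca 85.5 926
pen [641.4  33.2] L 119.3 W 20.8 ang 93.6 pca 93.7 883
top
pen [758.6  57.4] L 86.6 W 82.8 ang 90.0 pca 96.6 233
pen [639.9  28.7] L 118.7 W 20.8 ang 93.8 pca 93.8 233
pen [576.4  33.5] L 115.9 W 20.1 ang 85.9 pca 85.7 228
pen [510.9  26.5] L 119.2 W 19.9 ang 100.0 pca 100.0 224
pen [433.2  26.3] L 119.4 W 19.9 ang 78.6 pca 78.6 227
```

```bash
cat > pick.py <<'E'
from seg import *
def tray(W):
    z=W[...,2]; m=(z>.036)&(z<.05)&(W[...,0]>.3)&(W[...,0]<.6)&(W[...,1]>.12)&(W[...,1]<.42)
    n,l,s,ce=cv2.connectedComponentsWithStats(m.astype(np.uint8),connectivity=8); i=1+np.argmax(s[1:,4])
    r=cv2.minAreaRect((W[l==i][:,:2]*1000).astype(np.float32)); (w,h)=r[1]
    ya=np.deg2rad(r[2]) if w>h else np.deg2rad(r[2]+90); print('tray',np.round(r[0],1),np.round(r[1],1),'yaw',round(np.rad2deg(ya)-90,1))
    return np.array(r[0])/1000, ya-np.pi/2
def look(fn):
    movep([.42,.0,.30],down(np.pi/2)); hold(.15); snap('wrist',fn); im,d,W=load(fn); return W
def pick_place(c,ang,tr,slot,zfl=.013):
    a=ang-np.pi/2
    o=observe()['eef_pos']
    gripper_to(.045)
    movep([*c,.12],down(a)); move_l([*c,.004],feed=.12); st('at pen')
    gripper_to(.0,f_grip=45); o=st('gripped')
    move_l([*c,.13],feed=.2); o=st('lifted')
    if o['opening']<.012: print('MISSED'); return False
    a2=tr[1]; p=frame(*tr)(*slot)
    move_l([*p,.13],feed=.3,rotation=down(a2)); o=st('over tray')
    if o['opening']<.012: print('LOST'); return False
    move_l([*p,zfl],feed=.12,max_force=8); st('down')
    gripper_to(.030); move_l([*p,.13],feed=.25); st('up'); return True
E
python3 - <<'E'
from pick import *
W=load('w1')[2]; tr=tray(W)
p=pens(W,show=False)
c=[q for q in p if abs(q[0][0]-.436)<.02][0]
print(pick_place(c[0],c[1],tr,(-.038,0)))
W=look('w2'); pens(W); tray(W)
E
```

```text
tray [448.3 280.8] [212.2 150.1] yaw -11.8
at pen t 12.47 pos [0.4368 0.0304 0.0047] q [-0.11  0.08  2.16 -0.    0.9   0.09] F [0.2 0.1 0.4] open 0.0452
gripped t 12.82 pos [0.437  0.0304 0.0049] q [-0.11  0.08  2.16  0.    0.9   0.09] F [0.1 0.5 5.6] open 0.0192
lifted t 13.6 pos [0.4351 0.0306 0.1288] q [-0.11 -0.14  2.1   0.    1.18  0.09] F [ 0.2  0.1 -0.5] open 0.0188
over tray t 14.62 pos [0.4105 0.2875 0.129 ] q [ 0.45  0.03  1.94 -0.    1.18  0.66] F [ 0.2 -0.1  0. ] open 0.0189
down t 15.74 pos [0.4118 0.2888 0.0138] q [0.45 0.21 1.99 0.   0.94 0.66] F [-0.1 -0.3 -0.4] open 0.0189
up t 16.62 pos [0.411  0.2885 0.1301] q [0.45 0.02 1.94 0.   1.18 0.66] F [ 0.5 -0.3 -0.7] open 0.0299
True
pen [513.1  30.6] L 119.5 W 20.7 ang 99.9 pca 100.0 987
pen [576.2  11.9] L 68.7 W 19.6 ang 86.5 pca 85.8 544
pen [642.9  15.1] L 84.0 W 20.5 ang 93.8 pca 93.6 620
tray [448.1 280.9] [212.4 150.3] yaw -11.8
```

View pics/w2.png

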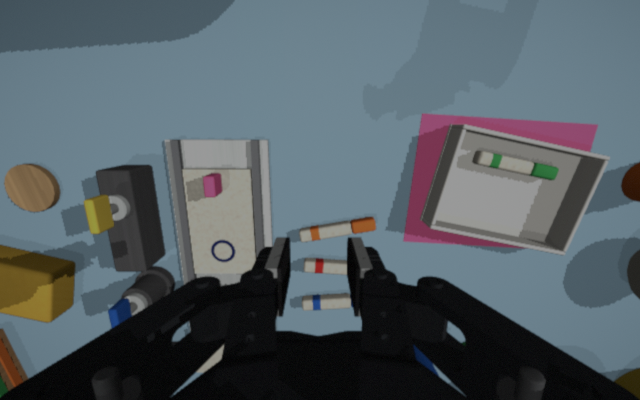

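The green pen is in the tray near (515,165), and the other three haven't moved. Orange goes next, into the far slot.

```bash
sed -i "s/def look(fn):/def look(fn):\n    gripper_to(.085)/" pick.py
python3 - <<'E'
from pick import *
W=load('w2')[2]; tr=tray(W); p=[q for q in pens(W,show=False) if abs(q[0][0]-.513)<.02][0]
print(pick_place(p[0],p[1],tr,(.038,0)))
W=look('w3'); pens(W); tray(W)
E
```

```text
tray [448.1 280.9] [212.4 150.3] yaw -11.8
at pen t 21.65 pos [0.5138 0.0305 0.0048] q [-0.09  0.25  1.97 -0.    0.92 -0.27] F [ 0.1 -0.2 -0.1] open 0.0448
gripped t 21.99 pos [0.5141 0.0305 0.005 ] q [-0.09  0.25  1.97  0.    0.92 -0.27] F [-0.9 -0.5  5.7] open 0.0187
lifted t 22.77 pos [0.512  0.0307 0.1287] q [-0.09  0.05  1.91 -0.    1.18 -0.27] F [-0.2  0.2 -0.4] open 0.019
over tray t 23.74 pos [0.4847 0.2722 0.1287] q [ 0.37  0.16  1.8  -0.    1.19  0.58] F [ 0.5 -0.4  0.1] open 0.0189
down t 24.87 pos [0.4861 0.2734 0.0139] q [0.37 0.32 1.85 0.   0.97 0.58] F [-0.1 -0.  -0.6] open 0.0186
up t 25.75 pos [0.4853 0.2731 0.1303] q [ 0.37  0.15  1.8  -0.    1.19  0.58] F [ 0.2 -0.6 -1.6] open 0.0301
True
pen [578.3  36.9] L 119.1 W 20.1 ang 85.4 pca 85.7 927
pen [641.3  32.7] L 119.2 W 20.8 ang 93.5 pca 93.8 884
tray [448.2 280.6] [211.9 150.3] yaw -11.8
```

View pics/w3.png

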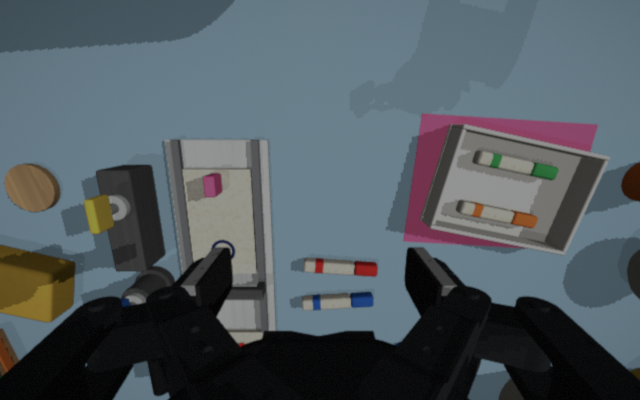

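Green and orange are both in the tray, at (515,165) and (497,215). Red goes in the middle slot.

```bash
sed -i "s/zfl=.013)/zfl=.013,rel=.030)/; s/gripper_to(.030)/gripper_to(rel)/" pick.py
python3 - <<'E'
from pick import *
W=load('w3')[2]; tr=tray(W); p=[q for q in pens(W,show=False) if abs(q[0][0]-.578)<.02][0]
print(pick_place(p[0],p[1],tr,(.0,0),.017,.025))
W=look('w4'); pens(W); tray(W)
E
```

```text
tray [448.2 280.6] [211.9 150.3] yaw -11.8
at pen t 31.68 pos [0.5792 0.0368 0.0049] q [-0.07  0.38  1.79  0.    0.97  0.  ] F [0.7 0.4 1. ] open 0.0452
gripped t 32.02 pos [0.5793 0.0368 0.0051] q [-0.07  0.38  1.79 -0.    0.97  0.  ] F [-0.6 -0.6  4.9] open 0.0186
lifted t 32.81 pos [0.5772 0.0369 0.1285] q [-0.07  0.21  1.74  0.    1.19  0.  ] F [-0.2  0.3 -0.8] open 0.0188
over tray t 33.88 pos [0.4482 0.2799 0.1293] q [ 0.41  0.09  1.87 -0.    1.18  0.61] F [-0.2  0.2 -0.9] open 0.0185
down t 34.98 pos [0.4491 0.2809 0.0178] q [ 0.41  0.26  1.92 -0.    0.96  0.62] F [-0.   0.1  0.2] open 0.019
up t 35.81 pos [0.4483 0.2807 0.1305] q [0.41 0.09 1.87 0.   1.18 0.62] F [-0.8  0.8  0.3] open 0.0249
True
pen [641.5  32.6] L 119.5 W 20.8 ang 93.6 pca 93.9 884
tray [448.2 280.2] [210.9 150.7] yaw -11.7
```

View pics/w4.png

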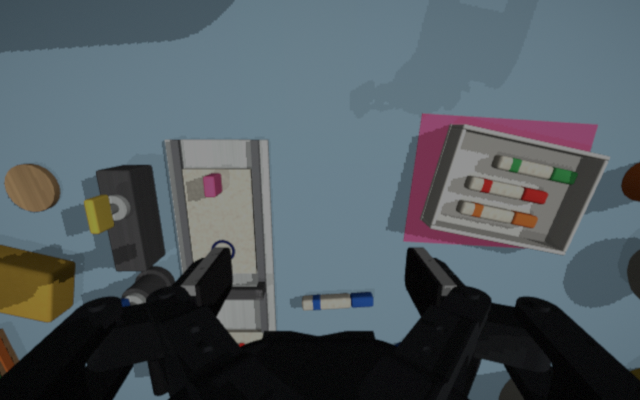

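Three are in. Green has slid a little along the tray to (535,168) but is still well inside. Blue goes on top, across the gap.

```bash
python3 - <<'E'
from pick import *
W=load('w4')[2]; tr=tray(W); p=[q for q in pens(W,show=False) if abs(q[0][0]-.6415)<.02][0]
print(pick_place(p[0],p[1],tr,(.019,0),.034,.030))
W=look('w5'); pens(W); tray(W)
snap('top','top5'); im,d,W=load('top5')
cv2.imwrite('pics/top5c.png',cv2.resize(im[120:300,190:510,::-1],None,fx=2.5,fy=2.5,interpolation=cv2.INTER_CUBIC))
E
```

```text
tray [448.2 280.2] [210.9 150.7] yaw -11.7
at pen t 41.7 pos [0.6424 0.0326 0.0051] q [-0.07  0.51  1.62  0.    1.02 -0.14] F [-0.3 -0.1  0.8] open 0.0453
gripped t 42.04 pos [0.6425 0.0326 0.0052] q [-0.07  0.51  1.62  0.    1.02 -0.14] F [-0.6  0.1  5.2] open 0.0189
lifted t 42.83 pos [0.6403 0.0327 0.1284] q [-0.07  0.35  1.57 -0.    1.23 -0.14] F [ 0.6 -0.9 -0. ] open 0.0192
over tray t 43.98 pos [0.4669 0.2757 0.1294] q [ 0.39  0.12  1.84 -0.    1.18  0.59] F [ 0.1 -0.9 -0.5] open 0.0186
down t 44.92 pos [0.4675 0.2765 0.0347] q [ 0.39  0.26  1.89 -0.    1.    0.59] F [ 0.6  0.5 -0.3] open 0.0186
up t 45.73 pos [0.4673 0.2766 0.1311] q [ 0.39  0.12  1.84 -0.    1.18  0.59] F [-0.6  0.1  0.6] open 0.03
True
tray [448.2 280.9] [212.2 150.3] yaw -11.7
```

View pics/w5.png

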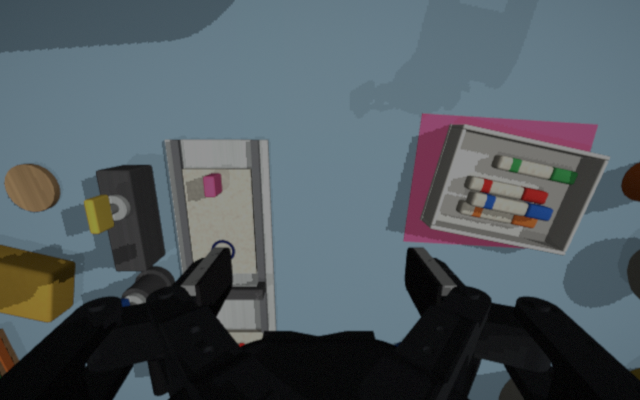

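All four pens are in the tray, blue lying across red and orange at (510,207). Now a close look at the station.

```bash
python3 - <<'E'
from seg import *
movep([.64,-.2,.32],down(np.pi/2)); hold(.15); snap('wrist','w6'); st()
im,d,W=load('w6')
R=lambda a,b,c,e:(W[...,0]>a)&(W[...,0]<b)&(W[...,1]>c)&(W[...,1]<e)
rects(W,R(.36,.5,-.18,-.12),.044,.06,'handle')
rects(W,R(.57,.65,-.22,-.09),.037,.047,'bridge')
rects(W,R(.3,.9,-.24,-.06),.0145,.0175,'rails')
rects(W,R(.3,.9,-.21,-.1),.0172,.021,'board')
rects(W,R(.3,.9,-.35,-.24),.055,.065,'bar60')
rects(W,R(.4,.7,-.35,-.24),.1,.115,'wing')
E
```

```text
t 49.92 pos [ 0.6398 -0.199   0.3211] q [-0.42  0.29  1.28  0.    1.57 -1.99] F [-0.2  0.6 -0.4] open 0.085
handle px [357.  12.] 344 med [ 0.439  -0.1499  0.0523] c [ 438.8 -149.2] size [27.6 16.1] ang 0.5
bridge px [351. 151.] 1106 med [ 0.6108 -0.1513  0.0427] c [ 610.8 -150.8] size [121.4  18.1] ang 89.6
rails px [312.   6.] 52 med [ 0.4197 -0.2066  0.0168] c [ 420.2 -206. ] size [ 9.5 14. ] ang 89.9
rails px [398.   9.] 23 med [ 0.4239 -0.0909  0.0169] c [423.1 -90.2] size [ 7.  12.1] ang 36.5
rails px [313.  28.] 69 med [ 0.4467 -0.2068  0.0168] c [ 446.  -206.2] size [ 9.7 23.7] ang 89.9
rails px [397.  29.] 28 med [ 0.448  -0.0903  0.0171] c [448.5 -91. ] size [13.4  9. ] ang 42.3
rails px [312.  64.] 161 med [ 0.4919 -0.207   0.0168] c [ 488.7 -206.3] size [10.  59.1] ang 89.7
rails px [396.  45.] 25 med [ 0.4677 -0.0891  0.017 ] c [467.4 -89.8] size [15.3  5.5] ang 36.2
rails px [392.  63.] 32 med [ 0.4905 -0.0944  0.0167] c [491.3 -93.4] size [14.4  7.2] ang 1.8
rails px [391.  89.] 58 med [ 0.5247 -0.0941  0.0167] c [526.3 -91.8] size [10.5 32.6] ang 89.8
rails px [313.  
[... 2030 characters left out ...]
14.8] ang 39.4
board px [355. 243.] 27 med [ 0.7636 -0.1375  0.0176] c [ 762.3 -137. ] size [ 8.4 24.2] ang 65.3
bar60 px [261.  66.] 3219 med [ 0.5058 -0.2695  0.0603] c [ 495. -273.] size [133.9  46.4] ang 0.1
bar60 px [274. 154.] 315 med [ 0.6145 -0.2573  0.0601] c [ 612.4 -261.9] size [52.7 27.4] ang 14.6
bar60 px [250. 153.] 64 med [ 0.6112 -0.2923  0.0605] c [ 612.2 -292.6] size [ 5.5 30. ] ang 89.9
bar60 px [275. 246.] 728 med [ 0.7499 -0.2631  0.0608] c [ 751.3 -264. ] size [72.1 25.8] ang 0.6
wing px [250.  20.] 506 med [ 0.465  -0.2721  0.1089] c [ 464.3 -273.2] size [39.9 12.4] ang 0.1
wing px [258. 156.] 383 med [ 0.6109 -0.2716  0.109 ] c [ 611.9 -272.6] size [42.6 12.4] ang 0.4
```

View pics/w6.png

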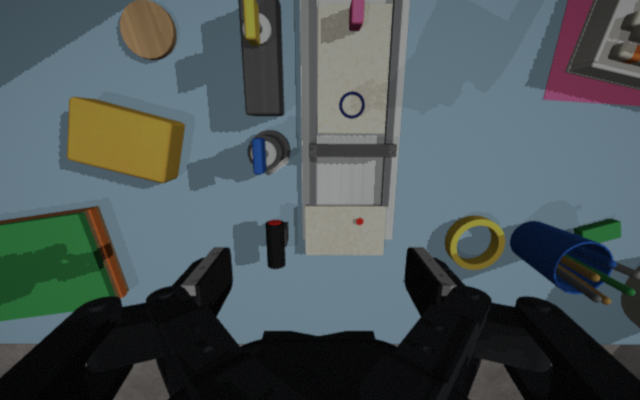

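Measured: station origin ≈ (0.551,−0.150) with yaw ≈ 0. Board centre is at 0.502 and has 114 mm to go; handle at (0.437,−0.150). The wings are at (0.462,−0.273) and (0.612,−0.273), and the spot is at pixel (360,221). Sliding the board.

```bash
python3 - <<'E'
from h import *
a=np.pi/2; r=down(a)
z=np.load('pics/w6.npz'); print(z['T'][:3,3])
gripper_to(.05)
movep([.438,-.150,.16],r); move_l([.438,-.150,.027],feed=.12,max_force=10); st('at handle')
gripper_to(0,f_grip=40); st('grip')
print(move_l([.535,-.150,.027],feed=.08,max_force=25)); st('slid')
print(move_l([.565,-.150,.027],feed=.03,max_force=14)); st('stop')
E
```

```text
[ 0.57279462 -0.1989095   0.46405963]
at handle t 52.65 pos [ 0.4387 -0.1504  0.0277] q [-0.5   0.1   2.09 -0.    0.95 -2.07] F [-0.6 -0.4 -0. ] open 0.0498
grip t 53.05 pos [ 0.4386 -0.1504  0.0277] q [-0.5   0.1   2.09 -0.    0.95 -2.07] F [-0.1  0.2  5. ] open 0.0154
False
slid t 54.42 pos [ 0.5349 -0.1502  0.0277] q [-0.42  0.3   1.85 -0.    0.99 -1.99] F [-3.9 -0.5  8.4] open 0.015
True
stop t 55.08 pos [ 0.5516 -0.1502  0.0277] q [-0.4   0.33  1.81 -0.    1.01 -1.97] F [-3.2 -0.3  6.6] open 0.0151
```

```bash
cat > spot.py <<'E'
from seg import *
def ray(K,T,u,v,z):
    r=T[:3,:3]@np.linalg.inv(K)@np.array([u,v,1.]); return T[:3,3]+r*(z-T[2,3])/r[2]
def measure(fn):
    f=np.load('pics/'+fn+'.npz'); im,K,T=f['im'],f['K'],f['T']; W=world(f['d'],K,T)
    hsv=cv2.cvtColor(im,cv2.COLOR_RGB2HSV).astype(int)
    reg=(W[...,0]>.57)&(W[...,0]<.82)&(W[...,1]>-.21)&(W[...,1]<-.09)&(W[...,2]<.03)&(W[...,2]>.005)
    red=reg&((hsv[...,0]<12)|(hsv[...,0]>165))&(hsv[...,1]>120)
    n,l,s,ce=cv2.connectedComponentsWithStats(red.astype(np.uint8)); sp=None
    if n>1:
        i=1+np.argmax(s[1:,4]); sp=ray(K,T,*ce[i],.018); print('spot px',ce[i].round(1),s[i,4],sp[:2].round(4))
    reg=(W[...,0]>.625)&(W[...,0]<.692)&(W[...,1]>-.19)&(W[...,1]<-.11)
    drk=reg&((hsv[...,2]<85))
    n,l,s,ce=cv2.connectedComponentsWithStats(drk.astype(np.uint8)); rg=None
    if n>1:
        i=1+np.argmax(s[1:,4]); q=np.argwhere(l==i)[:,::-1].astype(np.float32); (c,ax,an)=cv2.fitEllipse(cv2.convexHull(q))
        rg=ray(K,T,*c,.018); print('ring px',np.round(c,1),np.round(ax,1),s[i,4],rg[:2].round(4))
    return sp,rg
E
python3 - <<'E'
from spot import *
gripper_to(.05); p=observe()['eef_pos']
move_l([p[0],p[1],.16],feed=.2)
gripper_to(.085); movep([.70,-.2,.30],down(np.pi/2)); hold(.15); snap('wrist','w7'); st()
measure('w7')
im,d,W=load('w7')
R=lambda a,b,c,e:(W[...,0]>a)&(W[...,0]<b)&(W[...,1]>c)&(W[...,1]<e)
rects(W,R(.3,.9,-.21,-.1),.0172,.021,'board',1000)
rects(W,R(.45,.7,-.35,-.24),.1,.115,'wing')
E
```

```text
t 57.81 pos [ 0.699  -0.1995  0.2987] q [-0.39  0.44  1.13  0.    1.58 -1.96] F [-0.6 -0.6  0. ] open 0.0851
spot px [363. 189.] 43 [ 0.7248 -0.1318]
ring px [521.3 418.1] [217.5 430.9] 17327 [1.1674 0.1846]
board px [354.  74.] 3541 med [ 0.5677 -0.1519  0.0188] c [ 565.3 -149.3] size [98.7 68.8] ang 90.0
board px [350. 144.] 4196 med [ 0.6589 -0.1526  0.0188] c [ 666.7 -155. ] size [ 95.  109.9] ang 0.0
wing px [251. 105.] 498 med [ 0.6116 -0.2715  0.1089] c [ 612.4 -272.6] size [12.4 42.6] ang 89.7
```

View pics/w7.png

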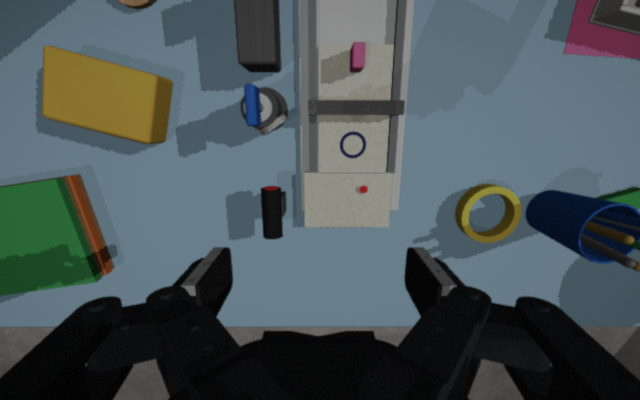

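Board's near edge is at 0.531, so its origin is 0.616: home. The ring is at px (352,145), the spot at (363,189). From turret-polar geometry I need screw_a ≈ +1.99 and screw_b ≈ −2.4. Yellow first.

```bash
sed -i "s/reg=(W/reg=(f['d']>.05)\&(W/g" spot.py
cat > screw.py <<'E'
from spot import *
def grip(p,a,z=.079):
    gripper_to(.045); movep([*p,.2],down(a)); 
    print('lowered, hit:',move_l([*p,z],feed=.1,max_force=10)); 
    gripper_to(0,f_grip=35); return st('grip')
def turn(d,n=4):
    q0=observe()['q'].copy()
    for i in range(1,n+1):
        q=q0.copy(); q[5]=q0[5]-d*i/n; set_joints(q); o=st('turn'); 
        if np.linalg.norm(o['ft_force'])>45: print('FORCE'); return False
    return True
def release():
    gripper_to(.045); p=observe()['eef_pos']; move_l([p[0],p[1],.2],feed=.2)
E
python3 - <<'E'
from screw import *
sp,rg=measure('w7')
O=np.array([.612,-.2726]); R=np.array([.6608,-.1495]); print(R)
f=lambda p:(np.hypot(*(p-O)),np.arctan2(*(p-O)[::-1]))
for t in (R,rg[:2]):
    s,g=f(sp[:2]),f(t); print('a',(g[1]-s[1])/.15,'b',(g[0]-s[0])/.02)
print('q6',inverse_kinematics([.462,-.273,.079],down(-np.pi/2)))
E
```

```text
spot px [363. 189.] 43 [ 0.7248 -0.1318]
ring px [521.3 418.1] [217.5 430.9] 17327 [1.1674 0.1846]
[ 0.6608 -0.1495]
a 1.9881722210852826 b -2.4008501703997625
a -1.376230154468466 b 26.945992663342775
q6 [-0.68070634  0.17559268  1.88405897  0.          1.08194101  0.89008999]
```

```bash
sed -i "s/(W\[...,1\]<-.11)/(W[...,1]<-.11)\&(abs(W[...,2]-.018)<.008)/" spot.py
python3 - <<'E'
from screw import *
sp,rg=measure('w7')
gripper_to(.045)
movep([.5,-.2,.28],down(-np.pi/2))
o=grip((.462,-.273),-np.pi/2)
turn(.3,1)
E
```

```text
spot px [363. 189.] 43 [ 0.7248 -0.1318]
ring px [352.4 144.4] [25.1 25.8] 188 [ 0.6595 -0.1496]
lowered, hit: False
grip t 63.33 pos [ 0.4624 -0.2743  0.0797] q [-0.68  0.18  1.88 -0.    1.08  0.89] F [-0.5 -5.9  0.4] open 0.0114
turn t 63.72 pos [ 0.4623 -0.2742  0.0797] q [-0.68  0.18  1.88 -0.    1.08  0.59] F [-0.2 -1.2 -0.5] open 0.0113
```

```bash
python3 - <<'E'
from screw import *
turn(1.72,4)
release()
movep([.64,-.2,.30],down(np.pi/2)); gripper_to(.085); hold(.1); snap('wrist','w8'); measure('w8')
im,d,W=load('w8'); R=lambda a,b,c,e:(W[...,0]>a)&(W[...,0]<b)&(W[...,1]>c)&(W[...,1]<e)
rects(W,R(.4,.7,-.35,-.24),.1,.115,'wing')
E
```

```text
turn t 64.21 pos [ 0.4623 -0.2742  0.0797] q [-0.68  0.18  1.88 -0.    1.08  0.17] F [-0.2 -1.1  0.5] open 0.0112
turn t 64.7 pos [ 0.4622 -0.2741  0.0797] q [-0.68  0.18  1.88 -0.    1.08 -0.26] F [-0.7 -0.   0.9] open 0.0113
turn t 65.19 pos [ 0.4622 -0.2741  0.0797] q [-0.68  0.17  1.88 -0.    1.08 -0.69] F [-2.3 -0.8  2.2] open 0.0108
turn t 65.68 pos [ 0.4621 -0.2741  0.0797] q [-0.68  0.17  1.88 -0.    1.08 -1.12] F [-3.3 -0.7  2.7] open 0.0111
spot px [381.8 195.9] 45 [ 0.6779 -0.1038]
ring px [351.7 184. ] [23.7 24.4] 155 [ 0.6596 -0.1496]
wing px [246.  12.] 643 med [ 0.4638 -0.2731  0.1088] c [ 462.5 -273.1] size [12.3 43.9] ang 24.6
wing px [255. 158.] 439 med [ 0.6115 -0.2716  0.1088] c [ 612.2 -272.6] size [43.6 12.3] ang 17.7
```

View pics/w8.png

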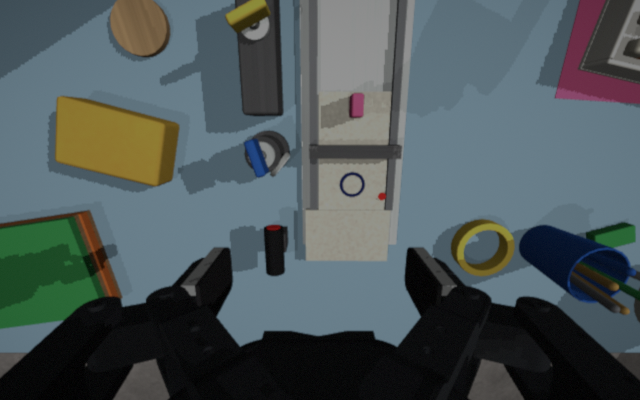

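Spot (382,196) and ring (352,184) now lie on the same ray from the turret (68.7° against 68.8°). Blue screw next: −2.46 rad.

```bash
python3 - <<'E'
from screw import *
a=.306+np.pi/2
o=grip((.612,-.273),a)
turn(-2.46,6)
release()
movep([.64,-.2,.30],down(np.pi/2)); gripper_to(.085); hold(.1); snap('wrist','w9'); sp,rg=measure('w9'); print(np.hypot(*(sp-rg)[:2]))
E
```

```text
lowered, hit: False
grip t 71.15 pos [ 0.6124 -0.2736  0.0797] q [-0.54  0.46  1.52 -0.    1.16 -2.41] F [ 0.1 -2.2  1.7] open 0.0115
turn t 71.62 pos [ 0.6125 -0.2737  0.0797] q [-0.54  0.46  1.52 -0.    1.16 -2.01] F [ 0.1 -2.2 -0.3] open 0.0113
turn t 72.1 pos [ 0.6124 -0.2738  0.0797] q [-0.54  0.46  1.52 -0.    1.16 -1.6 ] F [ 1.2 -1.6  0.2] open 0.0112
turn t 72.58 pos [ 0.6124 -0.2739  0.0797] q [-0.54  0.46  1.52 -0.    1.16 -1.19] F [ 0.4 -3.3  0.4] open 0.0115
turn t 73.05 pos [ 0.6122 -0.274   0.0797] q [-0.54  0.46  1.52 -0.    1.16 -0.78] F [-0.5 -4.6 -0.8] open 0.0112
turn t 73.53 pos [ 0.6121 -0.274   0.0797] q [-0.54  0.46  1.52 -0.    1.16 -0.37] F [-1.5 -4.7  0. ] open 0.0114
turn t 74.0 pos [ 0.612  -0.2739  0.0797] q [-0.54  0.46  1.52 -0.    1.16  0.04] F [-2.2 -4.5  1.9] open 0.0113
spot px [351.  184.2] 41 [ 0.66   -0.1505]
ring px [351.7 184. ] [23.7 24.2] 156 [ 0.6596 -0.1495]
0.0010306437106367148
```

View pics/w9.png

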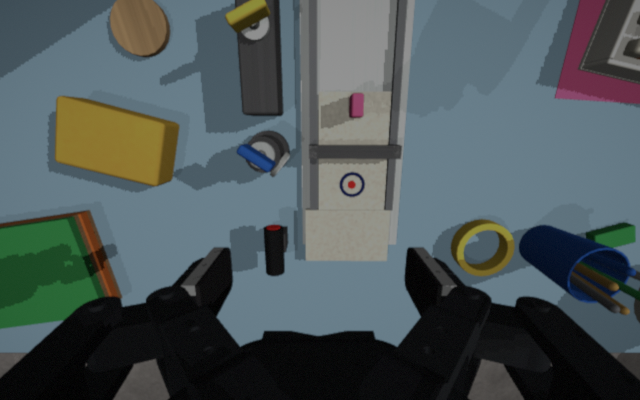

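The spot (351,184) is centred in the ring, 1 mm off. One last look at the tray and the whole table.

```bash
python3 - <<'E'
from pick import *
W=look('w10'); tr=tray(W); hold(.1)
p,y=tr; c,s=np.cos(y),np.sin(y); rel=(W[...,:2]-p)@np.array([[c,-s],[s,c]])
im,_,_=load('w10'); hsv=cv2.cvtColor(im,cv2.COLOR_RGB2HSV).astype(int)
inn=(abs(rel[...,0])<.066)&(abs(rel[...,1])<.095)&(hsv[...,1]>150)&(W[...,2]>.012)&(W[...,2]<.06)
for n,lo,hi in (('red',174,181),('red0',0,5),('orange',6,16),('green',45,80),('blue',100,125)):
    m=inn&(hsv[...,0]>=lo)&(hsv[...,0]<=hi)
    if m.sum()>15: print(n,m.sum(),np.median(rel[m],0).round(3),np.median(W[m][:,2]).round(3))
movep([.30,-.50,.35],down(np.pi/2)); snap('top','top9')
im,d,W=load('top9'); cv2.imwrite('pics/top9c.png',cv2.resize(im[120:300,190:510,::-1],None,fx=2.5,fy=2.5,interpolation=cv2.INTER_CUBIC))
rects(W,box(150,290,190,302),.036,.06,'rim'); st()
E
```

```text
tray [448.2 280.7] [212.  150.4] yaw -11.7
red0 371 [-0.001  0.034] 0.027
orange 263 [0.039 0.033] 0.027
green 224 [-0.036  0.066] 0.027
blue 396 [0.018 0.033] 0.047Traceback (most recent call last):
  File "<stdin>", line 9, in <module>
plant.Unreachable: the arm cannot take that pose within its joint ranges
```

View pics/w10.png

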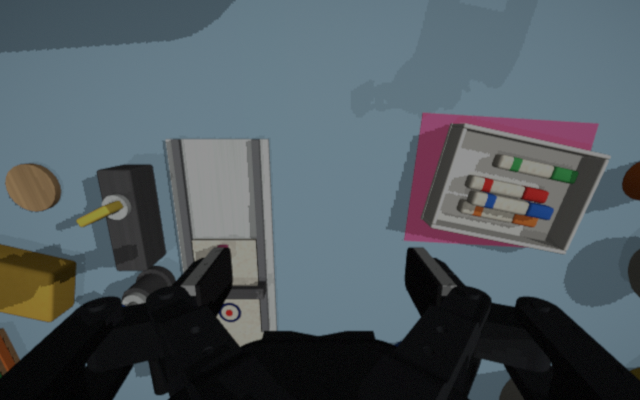

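Everything is in place: the pens lie in the tray at y ≈ 0 to 0.03 m, with blue's underside at about 27 mm, and the spot is in the ring at (229,312). The arm is in free air, so I'm handing in.

```bash
python3 - <<'E'
from h import *
st(); job_done()
E
```

```text
t 79.22 pos [ 4.204e-01 -4.000e-04  2.999e-01] q [-0.19 -0.33  1.93 -0.    1.54 -1.76] F [0.7 0.1 0.6] open 0.0852
the job is handed in; nothing more can be done
```

The job is finished and handed in at about 79 s, well under the 200 s limit.

- **Tray:** I dragged it onto the mat from behind its far wall without lifting it. In the top view its centre is about 4 mm from the mat's centre.
- **Pens:** All four were present and all are in the tray. Green, red and orange lie on the floor of the tray. Blue lies across red and orange, with its underside about 27 mm up. Green shifted about 3 cm along the tray part-way through, probably the announced knock, but stayed inside.
- **Board:** It stopped on contact force after 113 mm of travel, against the 114 mm I had estimated. Its origin measures about 64 mm along the guide, with 65 mm being exactly home.
- **Screws and spot:** I turned yellow +2.02 rad and blue −2.46 rad. The spot then measured about 1 mm from the ring's centre.

The wrist and top cameras disagreed by 2–4 mm throughout, which is within the tolerances. A final overview picture from the top camera failed because the arm could not reach the pose I chose to clear the view, so the last check was the wrist view alone. I did not measure the bystanders at the end. Those visible in the wrist views looked unmoved, and I never saw the arm touch one.

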